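# Plug the casting moulds with the breaker tripped

### The arm

A 6-joint arm with a two-finger parallel gripper is mounted at the origin on the work surface. World frame = base frame: x ahead of the robot, y to its left, z up, the work surface at z = 0. Lengths are in m, angles in rad, forces in N, time in s.
With the tool pointing down it reaches from about 0.325 to 0.925 m from the base axis. Payload 3.1 kg.
Tool frame: the origin (TCP) lies at the very end of the fingers, on their centre line; the grasp point (between the pads) lies 19 mm behind it; z points along the fingers, y is the line along which they close (so a half turn about z gives the same grasp; the last joint's range is limited). The gripper opens to 85 mm and grips with 20 to 120 N. Pads are 22 mm wide; open, the fingers measure 114 mm over their backs; the gripper's body (76 mm by 85 mm) begins 54 mm behind the grasp point. The pads swing forward as they close: fully open they stand 13 mm farther back than shut.
Start: joints at [-1.372, 0.217, 1.613, -0, 1.311, -0.112], TCP at [0.191, -0.595, 0.231] pointing down, gripper open.
Joint ranges: [-2.75, 2.75], [-0.78, 2.1], [0.31, 2.55], [-1.13, 4.27], [0.13, 2.63], [-2.58, 2.58]. Speed limits (rad/s): [2.79, 2.79, 3.14, 3.14, 3.14, 3.14].

### API

Orientations are given as [roll, pitch, yaw] about the fixed x, y, z axes, in that order (R = Rz(yaw) Ry(pitch) Rx(roll)).
In Python, from station import bot gives the robot as it stands.
- The arm moves only by the shell command python3 -m crank 'ROWS' [FORCE]. ROWS is JSON, a list of rows, each a list of 3 entries, a list of its own where there are three numbers: the shift along the tool's x, y, z in units of 0.12 m (1.0 is 0.12 m), then the turn, a rotation vector about the tool's x, y, z in units of 60 degrees (1.0 is 60 degrees), then the gripper command: -1 is shut, 1 is fully open, values between are in proportion. In form: [[[dx, dy, dz], [ax, ay, az], fingers], ...]. A call has 1 to 8 rows; each row is the pose to reach, as a shift and turn from the pose commanded when the call began, along the tool's axes at that moment; what a row does not reach only later rows make up. A row lasts 1/10 s, in which the tool goes at most 50 mm and 8.59 degrees, less where a joint would pass 70% of its speed; a pose out of reach is approached as far as the arm can. A call with a number of a shift or a turn outside -1 to 1 is refused whole. A call with a gripper value outside its range is refused whole. The fingers move at their own pace and stop on an object; FORCE is the grip in N (left out, the last holds). Time passes only in rows, so rows that repeat a pose let the fingers close. It gives the time, the measured TCP pose, the force, the opening and the grip force at its end, in the units of the state.
- bot.get_state(): the state, without advancing time (a new reading comes with each control period).
- bot.read_camera(name): name is "scene" or "side" or "wrist"; returns a dict with "image" (384x512x3 uint8, blue, green, red), "z_map" (384x512 float32, m along the optical axis (not along the pixel's ray), 0 where there is no reading), "mtx" (3x3 intrinsics, pixels), "R" (3x3) and "t" (3): a world point X has camera coordinates R X + t; the wrist camera has in their place "T_tool_cam" (4x4, takes a point from camera to tool coordinates, whose origin is the TCP and whose axes are the flange's). Camera axes: x right, y down, z forward; pixel columns grow to the right and rows downward; lengths in m; the calibration is good to about 2 mm. A picture is of the moment at which its call begins: read the wrist's pose just before it.
- bot.finish_job(): hands the job in; it is judged then, once.
The state is a dict: "time_s": time; "joint_pos": joint angles; "joint_vel": joint speeds; "joint_torque": joint torques, N m; "position": TCP position; "tool_rot": TCP orientation; "force": force on the tool from outside, world axes, zero at the start; "moment": the same for the moment, N m; "opening": opening from 0.0 (shut) to 1.0 (fully open); "gripper_force": force on a finger pad.
Only numpy, scipy, OpenCV 4.12 (cv2) and the standard library are available. Lean on these libraries where they do the work, as an engineer would, in place of code of your own. Each camera call takes 0.05 s, during which the arm holds its last target. There are 200 camera calls.

### The job

Before the casting bench is run, its moulds must be plugged with the power off: first press the breaker's test button so that its lever drops. Then take each plaster plug standing on the bench, turn it so that its flat side matches the flat of a free mould's D-shaped mouth, and seat it fully home, flange flat on the mould (any plug fits any mould; there may be fewer plugs than moulds). Only when all plugs are in, lift the breaker's lever back up so that it stays up, and leave the jug, the brush and the wooden block where they are.

Things in the scene. Friction and masses are not known exactly. Their poses are not given: they have to be found in the camera images.
- plug1_mid (a point): Middle of plug 1 (it may be absent), on its axis 31 mm above its foot, half-way up. z up; x points at the flat of the D. All plugs are alike: upright plaster stopper, D-shaped seen from above, octagonal wooden grip on top, 62 mm tall, 0.1 to 0.2 kg. Grip: 30 mm across flats, 36 mm tall, a face along x and every 45 deg. Flange below it: D, radius 32, 8 mm thick; its top is 5 mm below the point.
- plug2_mid (a point): Middle of plug 2 (it may be absent), on its axis 31 mm above its foot, half-way up. z up; x points at the flat of the D. Shank, below the flange: D, radius 24 mm with its flat 17 mm from the axis, 18 mm long, its lowest 6 mm tapering in by 3.5 mm. The flange's underside is 13 mm below the point. Otherwise as plug 1.
- plug3_mid (a point): Middle of plug 3 (it may be absent), on its axis 31 mm above its foot, half-way up. z up; x points at the flat of the D. As plugs 1 and 2.
- plug4_mid (a point): Middle of plug 4 (it may be absent), on its axis 31 mm above its foot, half-way up. z up; x points at the flat of the D. As plugs 1 and 2.
- mouth1 (a point): Centre of the mouth of mould 1 (fixed), level with its top, 90 mm above the bench. z up; x points at the flat of the D. All moulds are alike: octagonal white plaster block 110 mm across flats with black straps, a D-shaped mouth in its top.
- mouth2 (a point): Centre of the mouth of mould 2 (fixed), level with its top, 90 mm above the bench. z up; x points at the flat of the D. The mouth: D of radius 25.5 mm with its flat 18.4 mm from the axis, 45 mm deep: 1.5 mm play round a plug's shank, which enters only flat to flat (within about 4 deg) until its flange rests on the mould's top.
- mouth3 (a point): Centre of the mouth of mould 3 (fixed), level with its top, 90 mm above the bench. z up; x points at the flat of the D. As moulds 1 and 2.
- mouth4 (a point): Centre of the mouth of mould 4 (fixed), level with its top, 90 mm above the bench. z up; x points at the flat of the D. As moulds 1 and 2.
- button_top (a point): Centre of the top of the test button, round, grey, 24 mm across in a black collar, on top of the breaker box (fixed, grey, 110 mm front to back, 130 mm wide, 60 mm tall). x points from the box's front (towards the robot) to its rear, y left, z up. The button lies 22 mm behind and 30 mm left of the box's centre, its top 12 mm above the box's top.
- test_button (a joint): Travel of the test button in m, 0 up, 0.006 fully down; springy, 1.5 N at first and 5 N fully down. Beyond about 4 mm it trips the lever, which then drops by itself in less than a second; released, it springs back.
- lever (a joint): Angle of the breaker's black lever in rad: 0 = up (on), standing 0.2 rad behind upright on its stop; 1.3 = dropped (off), lying forward over the box, 1.1 rad from upright. It turns easily and falls to whichever side of upright (0.2) it is left.
- lever_tip (a point): Centre of the lever's end grip, a round bar 14 mm thick and 18 mm wide across the box (along its y), 55 mm from the pivot. The stalk is 8 mm thick. Up, it is 109 mm above the bench; dropped, 80 mm above the bench, 20 mm above the box's top, and free on both sides.
- lever_pivot (a point): The lever's pivot (fixed), 28 mm right of the box's centre, 55 mm above the bench, just inside the box. x points to the box's rear, y to its left along the pivot's axis, z up. The lever swings in the x-z plane: tip = pivot + 55 mm x (sin(0.2 - angle), 0, cos(0.2 - angle)).
- jug: Bystander: white plastic jug with a handle, 100 mm across, 130 mm tall; origin under its centre.
- brush: Bystander: brush lying on the bench; origin under its middle.
- block: Bystander: wooden block 110 x 50 x 35 mm; origin under its centre.
Not all that is in view belongs to the job. What is shaped like the part that bears plug2_mid but black or blue is not meant.

How it is judged:
By the outcome, as a careful person would: the job done as asked, in the order asked, and still so for the second after the job is handed in, with the robot touching nothing.
Of plug1, plug2, plug3, plug4 only 3 to 4 are there at a start; the rules pass over those that are not, and their reading is None.
At some moment in a run one of plug1, plug2, plug3, plug4 may be knocked a few centimetres aside while the robot is not near it.
Once in a run the grip may slacken for a moment while it holds something.
It also fails if it takes over 208 s, if anything falls off the work surface, if the arm or the gripper's body presses on something with over 40 N, if the wrist force passes 120 N, or if a joint passes its speed limit or range.

## Working session

There is one attempt and no reset: what is moved stays moved. The work goes in short steps, Python scripts to look and compute and a shell command to move; the robot and the scene stay as the last step left them, time stands still between calls to the robot, and variables do not carry over. Pictures are saved under pics/ and viewed, at most 14 in all, crops included, and the job is handed in when it is done.

```bash
ls; mkdir -p pics; python3 - <<'E'
from station import bot
import cv2,numpy as np,pickle
s=bot.get_state();print({k:np.round(v,3).tolist() for k,v in s.items()})
for n in("scene","side"):
    c=bot.read_camera(n);pickle.dump(c,open(f'pics/{n}0.pkl','wb'))
    cv2.imwrite(f'pics/{n}0.png',cv2.resize(c["image"],(800,600),interpolation=cv2.INTER_CUBIC))
    print(n,c["mtx"].round(1).tolist(),(-c["R"].T@c["t"]).round(3),c["R"].round(2).tolist())
E
```

```text
pics
{'time_s': 0.0, 'joint_pos': [-1.372, 0.218, 1.615, 0.0, 1.311, -0.112], 'joint_vel': [0.001, 0.0, -0.002, -0.001, 0.0, -0.0], 'joint_torque': [-0.001, -39.685, -30.385, -0.0, 0.01, 0.0], 'position': [0.191, -0.594, 0.23], 'tool_rot': [-3.139, -0.0, 0.311], 'force': [-0.683, 0.878, 0.16], 'moment': [0.064, 0.009, 0.063], 'gripper_force': 0.0, 'opening': 0.997}
scene [[381.2, 0.0, 253.5], [0.0, 381.2, 193.1], [0.0, 0.0, 1.0]] [ 1.066 -0.332  1.198] [[0.59, 0.81, -0.0], [0.7, -0.51, -0.5], [-0.41, 0.3, -0.86]]
side [[367.3, 0.0, 252.0], [0.0, 367.3, 195.2], [0.0, 0.0, 1.0]] [0.215 0.715 0.893] [[-0.91, -0.41, 0.01], [-0.3, 0.67, -0.67], [0.27, -0.62, -0.74]]
```

View pics/scene0.png

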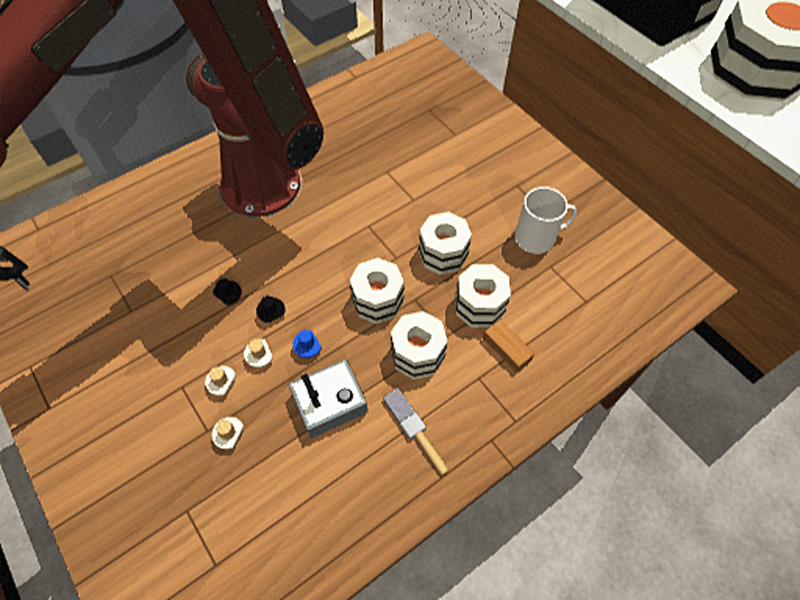

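View pics/side0.png

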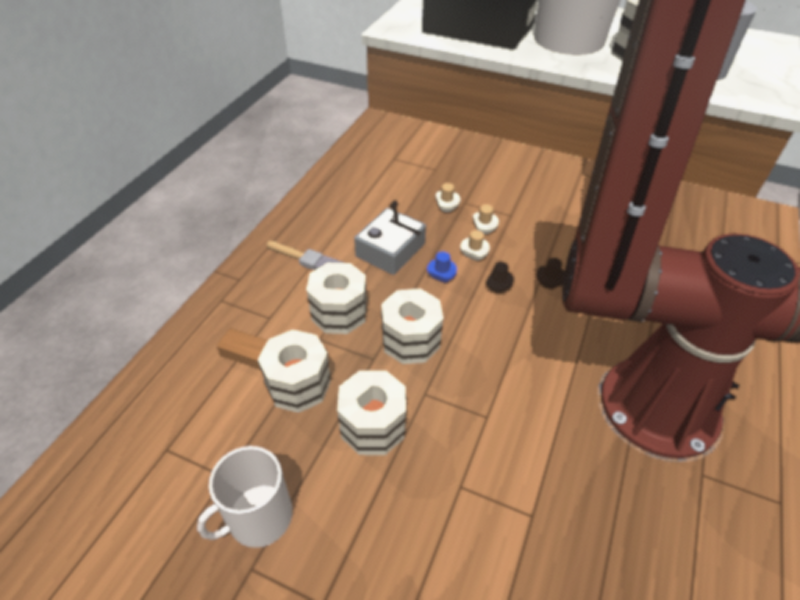

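Scene picture (800x600 px): the white plugs with wooden grips are at (219,380), (258,352) and (228,433). Decoys are blue (306,343) and black (228,290) and (270,307). Moulds are at (377,288), (445,240), (484,292) and (419,342). The breaker is at (328,395) with its button at (345,395) and its lever up at (310,390). The side view agrees: plugs at (447,190), (486,213) and (476,238).

```bash
cat > h.py <<'E'
import numpy as np,cv2,pickle
from scipy.spatial.transform import Rotation as Ro
from station import bot
def ray(c,u,v):
    K=c["mtx"];d=c["R"].T@np.array([(u-K[0,2])/K[0,0],(v-K[1,2])/K[1,1],1]);return -c["R"].T@c["t"],d
def tri(a,ua,b,ub):
    (o1,d1),(o2,d2)=ray(a,*ua),ray(b,*ub);s=np.linalg.lstsq(np.c_[d1,-d2],o2-o1,rcond=None)[0]
    p,q=o1+s[0]*d1,o2+s[1]*d2;return (p+q)/2,np.linalg.norm(p-q)
def plane(c,u,v,z):
    o,d=ray(c,u,v);return o+d*(z-o[2])/d[2]
def wrist():
    s=bot.get_state();c=bot.read_camera("wrist")
    T=np.eye(4);T[:3,:3]=Ro.from_euler('xyz',s["tool_rot"]).as_matrix();T[:3,3]=s["position"]
    M=np.linalg.inv(T@c["T_tool_cam"]);c["R"]=M[:3,:3];c["t"]=M[:3,3];return c,s
def cloud(c):
    z=c["z_map"];v,u=np.mgrid[:z.shape[0],:z.shape[1]];K=c["mtx"]
    P=np.stack([(u-K[0,2])/K[0,0]*z,(v-K[1,2])/K[1,1]*z,z],-1);return (P-c["t"])@c["R"]
def rel(p,yaw,s=None):
    "shift (crank units) to TCP p, and turn (deg,units) to reach tool yaw, tool down"
    s=s or bot.get_state();R=Ro.from_euler('xyz',s["tool_rot"])
    G=Ro.from_euler('xyz',[np.pi,0,yaw]);w=(R.inv()*G).as_rotvec()
    return (R.inv().apply(np.array(p)-s["position"])/.12).round(3).tolist(),(w/np.radians(60)).round(3).tolist()
E
python3 - <<'E'
from h import *
a=pickle.load(open('pics/scene0.pkl','rb'));b=pickle.load(open('pics/side0.pkl','rb'))
f=.64
pts={'pA(top)':((219,374),(486,209)),'pB':((258,345),(476,234)),'pC':((224,425),(447,187)),'blue':((306,335),(443,258)),
'm1':((377,281),(412,313)),'m2':((445,233),(372,400)),'m3':((484,284),(294,358)),'m4':((419,335),(337,284)),'button':((345,395),(375,233)),'levertip':((309,379),(395,206))}
for k,(p,q) in pts.items():
    x,e=tri(a,(p[0]*f,p[1]*f),b,(q[0]*f,q[1]*f));print(k,x.round(3),round(e,3))
E
```

```text
pA(top) [ 0.448 -0.341  0.058] 0.004
pB [ 0.44  -0.243  0.063] 0.003
pC [ 0.557 -0.382  0.062] 0.003
blue [ 0.479 -0.147  0.058] 0.0
m1 [0.471 0.046 0.085] 0.0
m2 [0.456 0.25  0.084] 0.001
m3 [0.617 0.23  0.088] 0.0
m4 [0.633 0.039 0.088] 0.0
button [ 0.643 -0.156  0.062] 0.001
levertip [ 0.605 -0.198  0.123] 0.017
```

```bash
python3 - <<'E'
from h import *
print(rel([.46,-.32,.36],0)); print(bot.read_camera("wrist")["T_tool_cam"].round(3).tolist())
E
```

```text
([2.834, -1.493, -1.079], [-0.002, 0.0, 0.297])
[[-0.001, -0.957, -0.29, 0.073], [1.0, -0.0, -0.001, -0.0], [0.001, -0.29, 0.957, -0.143], [0.0, 0.0, 0.0, 1.0]]
```

```bash
python3 -m crank '[[[0.95,-0.5,-0.5],[0,0,0],1],[[0.95,-0.5,-0.5],[0,0,0],1],[[0.95,-0.5,-0.5],[0,0,0],1]]' 30
python3 -m crank '[[[0.95,-0.5,-0.5],[0,0,0],1],[[0.95,-0.5,-0.5],[0,0,0],1],[[0.95,-0.5,-0.5],[0,0,0],1]]'
python3 -m crank '[[[0.93,-0.5,-0.08],[0,0,0.3],1],[[0.93,-0.5,-0.08],[0,0,0.3],1],[[0.93,-0.5,-0.08],[0,0,0.3],1],[[0.93,-0.5,-0.08],[0,0,0.3],1],[[0.93,-0.5,-0.08],[0,0,0.3],1]]'
python3 - <<'E'
from h import *
c,s=wrist();print(s["position"],s["tool_rot"])
pickle.dump(c,open('pics/w1.pkl','wb'));cv2.imwrite('pics/w1.png',cv2.resize(c["image"],(800,600),interpolation=cv2.INTER_CUBIC))
E
```

```text
time_s: 0.45
position: [0.2823, -0.5016, 0.2916]
tool_rot: [-3.141, -0.001, 0.31]
force: [0.3, -0.1, 0.2]
opening: 1.0
gripper_force: 0.0
time_s: 0.75
position: [0.3728, -0.4093, 0.3524]
tool_rot: [3.141, -0.001, 0.311]
force: [0.5, -0.3, 0.2]
opening: 0.998
gripper_force: 0.0
time_s: 1.25
position: [0.4596, -0.3192, 0.3605]
tool_rot: [3.141, 0.001, -0.001]
force: [0.1, 1.0, -0.8]
opening: 1.003
gripper_force: 0.0
[ 0.45960729 -0.3192242   0.36052554] [ 3.14145885e+00  9.73156587e-04 -1.00551991e-03]
```

View pics/w1.png

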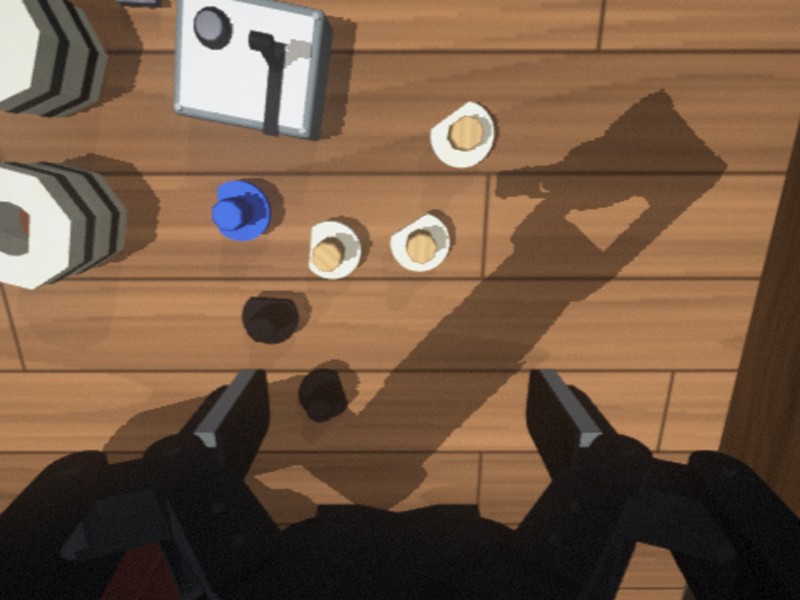

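The wrist view (image up = +x, left = +y) shows three white plugs with grips at (467,132), (327,253) and (421,246), the blue decoy at (240,210), and black decoys at (270,318) and (323,395). The breaker is at (250,65), with its button at (212,27) and its lever up at (265,45). I'll fit the Ds on the depth map.

```bash
cat >> h.py <<'E'
from scipy.optimize import least_squares
def sdD(P,x,y,a,R,f):
    u=np.cos(a)*(P[:,0]-x)+np.sin(a)*(P[:,1]-y);r=np.hypot(P[:,0]-x,P[:,1]-y)
    return np.maximum(r-R,u-f)
def fitD(P,R,f,c0,free=False):
    best=None
    for a0 in np.arange(0,2*np.pi,np.pi/6):
        q=[*c0,a0]+([f] if free else [])
        r=least_squares(lambda q:sdD(P,q[0],q[1],q[2],R,q[3] if free else f),q,loss='soft_l1',f_scale=.001)
        if best is None or r.cost<best.cost:best=r
    q=best.x.copy();q[2]=(np.degrees(q[2])+180)%360-180;e=np.abs(best.fun);return q,np.median(np.abs(sdD(P,q[0],q[1],np.radians(q[2]),R,q[3] if free else f)))
def contour(c,m,z,ext=True,near=None):
    cs,_=cv2.findContours(m.astype(np.uint8),cv2.RETR_EXTERNAL,cv2.CHAIN_APPROX_NONE)
    out=[]
    for k in cs:
        if len(k)<40: continue
        out.append(np.array([plane(c,*p,z)[:2] for p in k[:,0]]))
    return out
E
python3 - <<'E'
from h import *
c=pickle.load(open('pics/w1.pkl','rb'));W=cloud(c);print(c["mtx"][0,0])
Z=W[...,2];ok=c["z_map"]>0
for n,g in {'A':(.448,-.341),'B':(.44,-.243),'C':(.557,-.382)}.items():
    near=ok&(np.hypot(W[...,0]-g[0],W[...,1]-g[1])<.045)
    fl=near&(Z>.019)&(Z<.034);gr=near&(Z>.05)
    print(n,'flange z',np.median(Z[fl]).round(4),'grip top',np.median(Z[gr]).round(4),W[gr].mean(0).round(4),fl.sum())
    P=max(contour(c,fl,.026),key=len)
    print(fitD(P,.032,.025,g,True))
# breaker
near=ok&(np.hypot(W[...,0]-.62,W[...,1]+.17)<.13)
top=near&(abs(Z-.06)<.004);k=max(cv2.findContours(top.astype(np.uint8),0,1)[0],key=cv2.contourArea)
P=np.array([plane(c,*p,.06)[:2] for p in k[:,0]],np.float32);print('box',np.median(Z[top]),cv2.minAreaRect(P))
E
```

```text
281.91498831823236
A flange z 0.0261 grip top 0.4409 [ 0.4686 -0.3478  0.431 ] 657
(array([ 4.46294226e-01, -3.43225421e-01,  3.19656785e+01,  2.20410860e-02]), np.float64(0.0005013191040951388))
B flange z 0.0261 grip top 0.4283 [ 0.4639 -0.2621  0.4159] 642
(array([ 4.37934811e-01, -2.45856780e-01,  8.15927154e+01,  2.14303417e-02]), np.float64(0.00043671644987398894))
C flange z 0.026 grip top 0.0617 [ 0.5566 -0.3845  0.0615] 809
(array([ 5.57358717e-01, -3.84627768e-01,  3.47990337e+01,  2.11074756e-02]), np.float64(0.0004484311753477181))
box 0.060908578779543636 ((0.6149263978004456, -0.18251091241836548), (0.1292797178030014, 0.11177658289670944), 79.44725799560547)
```

```bash
python3 -m crank '[[[0.76,-0.67,0.6],[0,0,0],-1],[[0.76,-0.67,0.6],[0,0,0],-1],[[0.76,-0.67,0.6],[0,0,0],-1],[[0.76,-0.67,0.6],[0,0,0],-1]]'|tail -5
python3 -m crank '[[[0.76,-0.68,0.7],[0,0,0],-1],[[0.76,-0.68,0.7],[0,0,0],-1],[[0.76,-0.68,0.7],[0,0,0],-1],[[0.76,-0.68,0.7],[0,0,0],-1],[[0.76,-0.68,0.7],[0,0,0],-1],[[0.76,-0.68,0.7],[0,0,0],-1]]'
python3 - <<'E'
from h import *
c,s=wrist();W=cloud(c);Z=W[...,2]
m=(np.hypot(W[...,0]-.642,W[...,1]+.157)<.03)&(Z>.067)&(Z<.08)
print(m.sum(),np.median(Z[m]) if m.any() else 0,W[m].mean(0)); print(rel([.642,-.157,.08],0))
cv2.imwrite('pics/w2.png',c["image"])
E
```

```text
position: [0.5503, -0.2371, 0.2836]
tool_rot: [-3.136, 0.007, -0.001]
force: [-0.9, -0.8, -0.4]
opening: 0.324
gripper_force: 0.0
time_s: 2.3
position: [0.6422, -0.1607, 0.2065]
tool_rot: [3.14, -0.002, -0.005]
force: [0.2, 0.5, 1.4]
opening: 0.004
gripper_force: 0.0
414 0.07198011028500699 [ 0.64505273 -0.15592764  0.0718565 ]
([-0.006, -0.033, 1.059], [0.002, -0.002, -0.005])
```

View pics/w2.png

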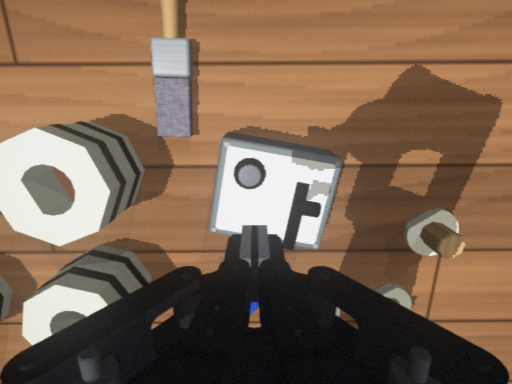

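The button is at (249,173), with its top at z=0.072 and xy about (0.644,-0.156). Pressing it now.

```bash
python3 -m crank '[[[0.01,-0.035,1],[0,0,0],-1],[[0.01,-0.035,1],[0,0,0],-1],[[0.01,-0.035,1],[0,0,0],-1],[[0.01,-0.035,1],[0,0,0],-1],[[0.01,-0.035,1],[0,0,0],-1]]'
python3 -m crank '[[[0,0,0.06],[0,0,0],-1],[[0,0,0.09],[0,0,0],-1],[[0,0,0.13],[0,0,0],-1],[[0,0,0.13],[0,0,0],-1],[[0,0,0.13],[0,0,0],-1]]'
```

```text
time_s: 2.85
position: [0.6443, -0.1558, 0.0869]
tool_rot: [3.14, -0.003, -0.005]
force: [-0.1, 0.0, 0.7]
opening: 0.0
gripper_force: 0.0
time_s: 3.35
position: [0.6445, -0.1547, 0.0703]
tool_rot: [3.141, -0.002, -0.003]
force: [1.3, -0.4, 0.8]
opening: -0.0
gripper_force: 1.2
```

```bash
python3 -m crank '[[[0,0.01,0.03],[0,0,0],-1],[[0,0.01,0.03],[0,0,0],-1],[[0,0.01,0.04],[0,0,0],-1],[[0,0.01,0.04],[0,0,0],-1]]'|grep -E 'pos|force'
python3 -m crank '[[[0,0,0.01],[0,0,0],-1],[[0,0,0.01],[0,0,0],-1],[[0,0,0.01],[0,0,0],-1]]'|grep -E 'pos|force'
python3 - <<'E'
from h import *
c,s=wrist();cv2.imwrite('pics/w3.png',c["image"])
E
```

```text
position: [0.6446, -0.155, 0.0661]
force: [-1.1, 1.9, 8.7]
gripper_force: 4.1
position: [0.6446, -0.155, 0.066]
force: [-2.1, 3.7, 12.1]
gripper_force: 6.2
```

View pics/w3.png

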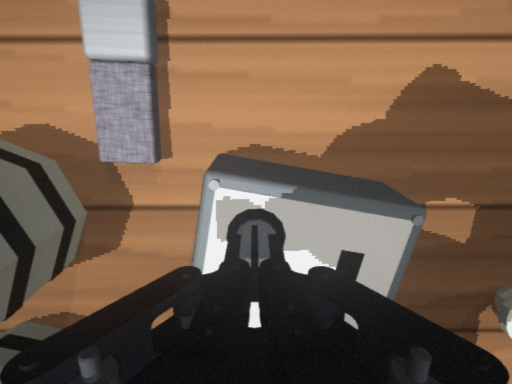

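The lever's bar shows forward at (348,265) and the button bottomed out, so it looks tripped. I'll check from above while measuring the moulds.

```bash
python3 -m crank '[[[0,0,-1],[0,0,0],-1],[[0,0,-1],[0,0,0],-1],[[0,0,-1],[0,0,0],-1]]'|grep -E 'pos'
python3 - <<'E'
from h import *
c,s=wrist();W=cloud(c);Z=W[...,2]
m=(abs(W[...,0]-.60)<.08)&(abs(W[...,1]+.205)<.03)&(Z>.066)&(Z<.13);print(W[m].mean(0),W[m].max(0),W[m].min(0))
E
python3 -m crank '[[[-0.6,-0.82,-0.7],[0,0,0],1],[[-0.6,-0.82,-0.7],[0,0,0],1],[[-0.6,-0.82,-0.7],[0,0,0],1],[[-0.6,-0.82,-0.7],[0,0,0],1]]'|grep -E 'pos'
python3 -m crank '[[[-0.6,-0.82,-0.7],[0,0,0],1],[[-0.6,-0.82,-0.7],[0,0,0],1],[[-0.6,-0.82,-0.7],[0,0,0],1],[[-0.6,-0.82,-0.7],[0,0,0],1]]'|grep -E 'pos'
python3 -m crank '[[[0,-0.82,0],[0,0,0],1],[[0,-0.82,0],[0,0,0],1],[[0,-0.82,0],[0,0,0],1],[[0,-0.82,0],[0,0,0],1],[[0,-0.82,0],[0,0,0],1]]'|grep -E 'pos'
python3 - <<'E'
from h import *
c,s=wrist();W=cloud(c);pickle.dump(c,open('pics/w4.pkl','wb'));Z=W[...,2];ok=c["z_map"]>0
cv2.imwrite('pics/w4.png',cv2.resize(c["image"],(800,600)))
for n,g in {1:(.471,.046),2:(.456,.25),3:(.617,.23),4:(.633,.039)}.items():
    near=ok&(np.hypot(W[...,0]-g[0],W[...,1]-g[1])<.07)
    top=near&(abs(Z-.09)<.006);z=np.median(Z[top])
    cs,h=cv2.findContours(top.astype(np.uint8),cv2.RETR_CCOMP,cv2.CHAIN_APPROX_NONE)
    hs=[k for k,hh in zip(cs,h[0]) if hh[3]>=0 and len(k)>30]
    if not hs: print(n,'nohole',z,top.sum());continue
    k=max(hs,key=cv2.contourArea);P=np.array([plane(c,*p,z)[:2] for p in k[:,0]])
    print(n,z.round(4),len(P),P.mean(0),fitD(P,.0255,.0184,P.mean(0)),fitD(P,.0262,.019,P.mean(0),True))
E
```

```text
position: [0.6457, -0.1565, 0.1884]
[ 0.57628245 -0.20149333  0.07859463] [ 0.60125693 -0.19073038  0.08833687] [ 0.55808923 -0.20951385  0.06607646]
position: [0.5713, -0.054, 0.2704]
position: [0.5001, 0.0441, 0.3545]
position: [0.5006, 0.1388, 0.3494]
1 0.09 95 [0.47213029 0.04728351] (array([ 4.71679304e-01,  4.60888063e-02, -1.06088121e+02]), np.float64(0.0003576823289526618)) (array([ 4.71392832e-01,  4.53750671e-02, -1.06660885e+02,  1.74497019e-02]), np.float64(0.0005110861621073319))
2 0.0902 93 [0.45656559 0.24982235] (array([  0.45772354,   0.24918123, -21.08054188]), np.float64(0.0004199998440502471)) (array([ 4.58704840e-01,  2.48716215e-01, -2.18139445e+01,  1.68201990e-02]), np.float64(0.0004818621513132497))
3 0.0901 111 [0.62252349 0.22641701] (array([  0.62043534,   0.22752767, 143.55794534]), np.float64(0.00030741607213282535)) (array([6.19982120e-01, 2.27793694e-01, 1.43773616e+02, 1.79614944e-02]), np.float64(0.0005009597650194597))
4 0.0899 116 [0.63542472 0.03680955] (array([6.34729080e-01, 3.83736442e-02, 1.11094889e+02]), np.float64(0.0003195243736990455)) (array([6.34283747e-01, 3.92256932e-02, 1.11750586e+02, 1.70510984e-02]), np.float64(0.0003662267279471946))
```

View pics/w4.png

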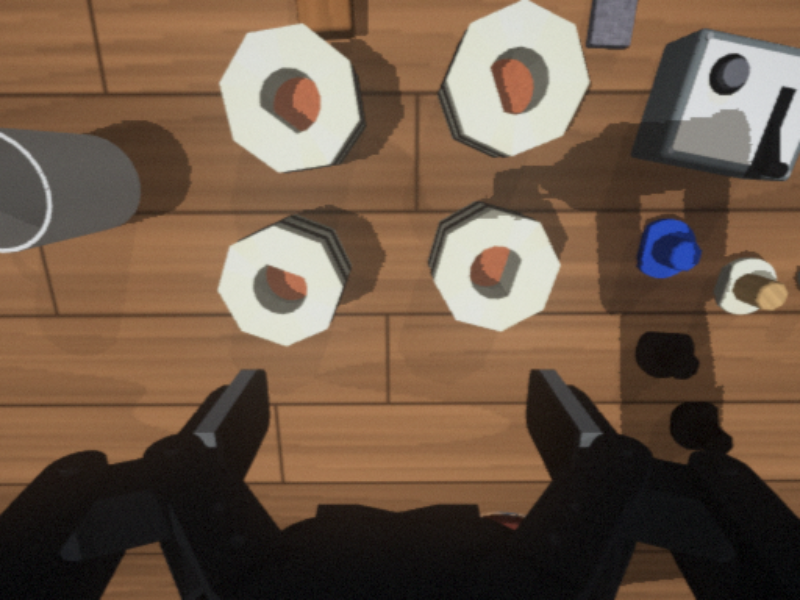

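The lever is down (tip at (775,165), z≈0.08). The mould mouths' flats match the fits: mould 4 (525,80) left, mould 1 (495,270) right, mould 2 (280,285) up-right, mould 3 (290,100) lower-left. My assignment is A→m4, C→m3, B→m1. Plug A is first.

```bash
cat > look.py <<'E'
import sys
from h import *
# look.py x y k : fit white plug near (x,y), print shift to grasp with tool yaw = plug yaw+45k
g=(float(sys.argv[1]),float(sys.argv[2]));k=int(sys.argv[3])
c,s=wrist();W=cloud(c);Z=W[...,2];hsv=cv2.cvtColor(c["image"],cv2.COLOR_BGR2HSV)
near=(c["z_map"]>0)&(np.hypot(W[...,0]-g[0],W[...,1]-g[1])<.06)
fl=near&(Z>.019)&(Z<.034);gr=near&(Z>.055)&(Z<.07)
P=max(contour(c,fl,.026),key=len);q,e=fitD(P,.032,.022,P.mean(0),True)
print('plug',q.round(4),'err',round(e,4),'zfl',np.median(Z[fl]).round(4),'grip',W[gr].mean(0).round(4),'sat',np.median(hsv[fl][:,1]),np.median(hsv[fl][:,2]))
t=(q[2]+45*k+180)%360-180
print('tool yaw',t,'to z=.12',rel([q[0],q[1],.12],np.radians(t)))
cv2.imwrite('pics/look.png',c["image"])
E
for i in 1; do
python3 -m crank '[[[-0.11,1,0.35],[0,0,0],1],[[-0.11,1,0.35],[0,0,0],1],[[-0.11,1,0.35],[0,0,0],1]]'|grep pos
python3 -m crank '[[[-0.11,1,0.35],[0,0,0],1],[[-0.11,1,0.35],[0,0,0],1],[[-0.11,1,0.35],[0,0,0],1]]'|grep pos
python3 -m crank '[[[-0.11,1,0.35],[0,0,0.1],1],[[-0.11,1,0.35],[0,0,0.1],1],[[-0.11,1,0.35],[0,0,0.1],1]]'|grep pos
python3 -m crank '[[[-0.11,1,0.35],[0,0,0.11],1],[[-0.11,1,0.35],[0,0,0.11],1],[[-0.11,1,0.35],[0,0,0.11],1],[[-0.11,1,0.35],[0,0,0.11],1],[[-0.11,1,0.35],[0,0,0.11],1]]'|grep -E 'pos|rot'
done; python3 look.py .446 -.343 -1
```

```text
position: [0.4858, 0.0164, 0.3075]
position: [0.4715, -0.1039, 0.2655]
position: [0.4575, -0.2239, 0.2237]
position: [0.4324, -0.3385, 0.1827]
tool_rot: [-3.14, 0.001, -0.227]
plug [ 4.46300e-01 -3.43300e-01  3.18213e+01  2.22000e-02] err 0.0003 zfl 0.0261 grip [ 0.4467 -0.3436  0.0618] sat 11.0 240.0
tool yaw -13.178722301545662 to z=.12 ([0.118, 0.02, 0.527], [-0.001, 0.0, 0.005])
```

```bash
python3 -m crank '[[[0.12,0.02,0.53],[0,0,0.005],0.3],[[0.12,0.02,0.53],[0,0,0.005],0.3],[[0.12,0.02,0.53],[0,0,0.005],0.3],[[0.12,0.02,0.53],[0,0,0.005],0.3]]'|grep -E 'pos|open'
python3 -m crank '[[[0,0,0.3],[0,0,0],0.3],[[0,0,0.55],[0,0,0],0.3],[[0,0,0.74],[0,0,0],0.3],[[0,0,0.74],[0,0,0],0.3],[[0,0,0.74],[0,0,0],-1],[[0,0,0.74],[0,0,0],-1],[[0,0,0.74],[0,0,0],-1],[[0,0,0.74],[0,0,0],-1]]' 60
python3 -m crank '[[[0,0,0],[0,0,0],-1],[[0,0,0],[0,0,0],-1],[[0,0,0],[0,0,0],-1]]'
python3 - <<'E'
from h import *
print(rel([.6347,.0384,.2],np.radians(66.1)))
E
```

```text
position: [0.4475, -0.3424, 0.1203]
opening: 0.65
time_s: 8.45
position: [0.4491, -0.3447, 0.0338]
tool_rot: [3.139, -0.004, -0.228]
force: [-0.5, 0.5, 6.8]
opening: 0.331
gripper_force: 60.1
time_s: 8.75
position: [0.4491, -0.3447, 0.0338]
tool_rot: [3.139, -0.004, -0.228]
force: [-0.9, 0.3, 7.2]
opening: 0.34
gripper_force: 60.1
([0.79, -3.456, -1.39], [0.005, -0.002, -1.32])
```

```bash
python3 -m crank '[[[0,0,-0.2],[0,0,0],-1],[[0,0,-0.5],[0,0,0],-1],[[0,0,-1],[0,0,0],-1],[[0,0,-1],[0,0,0],-1]]'
python3 -m crank '[[[0.25,-1,-0.3],[0,0,0],-1],[[0.25,-1,-0.3],[0,0,0],-1],[[0.25,-1,-0.3],[0,0,0],-1]]'
python3 -m crank '[[[0.25,-1,-0.1],[0,0,-0.66],-1],[[0.25,-1,-0.1],[0,0,-0.66],-1],[[0.25,-1,-0.1],[0,0,-0.66],-1],[[0.25,-1,-0.1],[0,0,-0.66],-1],[[0.25,-1,-0.1],[0,0,-0.66],-1],[[0.25,-1,-0.1],[0,0,-0.66],-1]]'
python3 - <<'E'
from h import *
print(rel([.6347,.0384,.2],np.radians(66.1)))
E
```

```text
time_s: 9.15
position: [0.4506, -0.3463, 0.1582]
tool_rot: [3.135, -0.011, -0.228]
force: [1.2, -1.1, -1.1]
opening: 0.342
gripper_force: 59.7
time_s: 9.45
position: [0.5045, -0.2305, 0.1878]
tool_rot: [-3.141, -0.001, -0.228]
force: [0.0, -0.7, -1.4]
opening: 0.339
gripper_force: 59.9
time_s: 10.05
position: [0.5595, -0.1222, 0.1981]
tool_rot: [-3.141, 0.001, 0.463]
force: [-1.0, 0.0, -2.0]
opening: 0.337
gripper_force: 60.0
([1.159, -0.918, -0.016], [-0.001, 0.001, -0.659])
```

```bash
python3 -m crank '[[[0.95,-0.92,0],[0,0,-0.66],-1],[[0.95,-0.92,0],[0,0,-0.66],-1],[[0.95,-0.92,0],[0,0,-0.66],-1],[[0.95,-0.92,0],[0,0,-0.66],-1],[[0.95,-0.92,0],[0,0,-0.66],-1],[[0.95,-0.92,0],[0,0,-0.66],-1]]'|grep -E 'pos|rot|opening'
cat > held.py <<'E'
from h import *
# fit held flange in tool frame (top view), mould mouth in world
c,s=wrist();W=cloud(c);R=Ro.from_euler('xyz',s["tool_rot"]).as_matrix();T=(W-s["position"])@R
pickle.dump((c,s),open('pics/held.pkl','wb'))
m=(c["z_map"]>0)&(np.hypot(T[...,0],T[...,1])<.045)&(T[...,2]>-.003)&(T[...,2]<.013)&(c["image"].min(-1)>60)
print('n',m.sum(),'z flange (tool)',np.median(T[m][:,2]).round(4),T[m].min(0).round(3),T[m].max(0).round(3))
cv2.imwrite('pics/held%d.png'%int(s["time_s"]*10),cv2.resize(c["image"][150:384,96:416],(800,585),interpolation=cv2.INTER_CUBIC))
E
python3 held.py; ls pics
```

```text
position: [0.6124, 0.0273, 0.1982]
tool_rot: [-3.141, 0.0, 1.153]
opening: 0.34
n 2705 z flange (tool) 0.0078 [-0.003 -0.032 -0.003] [0.029 0.031 0.013]
held.pkl
held106.png
look.png
scene0.pkl
scene0.png
side0.pkl
side0.png
w1.pkl
w1.png
w2.png
w3.png
w4.pkl
w4.png
```

View pics/held106.png

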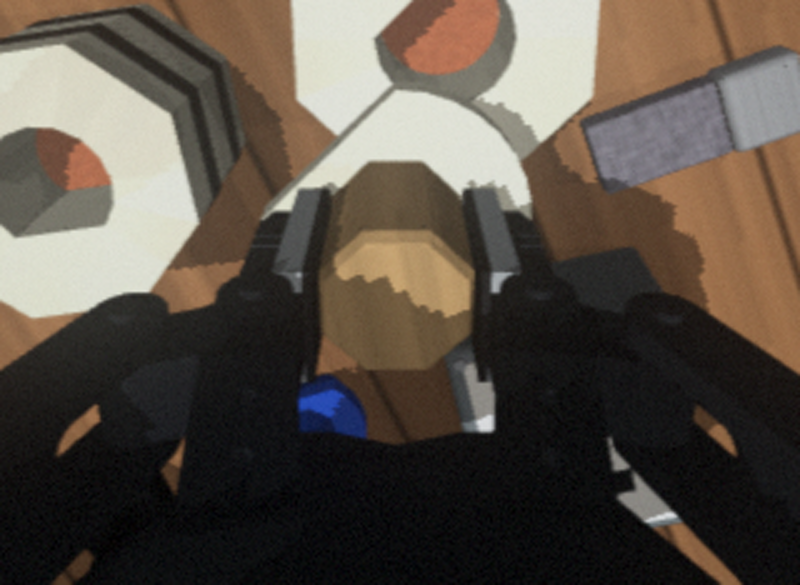

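```bash
cat >> held.py <<'E'
# front arc of flange: circle fit by edge points, with known R=.032
z=np.median(T[m][:,2]);cs=max(cv2.findContours(m.astype(np.uint8),0,1)[0],key=cv2.contourArea)[:,0]
P=T[cs[:,1],cs[:,0]];P=P[abs(P[:,2]-z)<.003]
# outer points only: keep those farthest per angle bin
a=np.degrees(np.arctan2(P[:,1],P[:,0]));r=np.hypot(P[:,0],P[:,1])
for b in range(-100,101,20):
    k=abs(a-b)<10
    if k.any(): print(b,(r[k].max()*1000).round(1),end=' ; ')
print()
E
python3 held.py
```

```text
n 2720 z flange (tool) 0.0078 [-0.003 -0.032 -0.003] [0.03  0.031 0.013]
-100 32.5 ; -80 27.6 ; -60 23.0 ; -40 21.7 ; -20 25.7 ; 0 29.6 ; 40 29.7 ; 60 30.1 ; 80 30.9 ; 100 31.1 ;
```

The held plug sits square, with its flat at -45° in the tool frame. It is about 2.3 mm back along tool x. I'll go above mould 4 with that correction and re-fit its mouth from here.

```bash
cat > place.py <<'E'
import sys
from h import *
# place.py mx my myaw k offx offy z [fit]: rel to put held plug over mouth
mx,my,ma,k,ox,oy,z=map(float,sys.argv[1:8])
if len(sys.argv)>8:
    c,s=wrist();W=cloud(c);Z=W[...,2]
    top=(c["z_map"]>0)&(np.hypot(W[...,0]-mx,W[...,1]-my)<.07)&(abs(Z-.09)<.006);zz=np.median(Z[top])
    cs,h=cv2.findContours(top.astype(np.uint8),cv2.RETR_CCOMP,cv2.CHAIN_APPROX_NONE)
    hs=[q for q,hh in zip(cs,h[0]) if hh[3]>=0 and len(q)>30]
    if hs:
        q=max(hs,key=cv2.contourArea);P=np.array([plane(c,*p,zz)[:2] for p in q[:,0]]);q,e=fitD(P,.0255,.0184,P.mean(0));print('mouth',zz,q.round(4),e)
t=np.radians(ma+45*k);R=Ro.from_euler('xyz',[np.pi,0,t])
p=np.array([mx,my,z])-R.apply([ox,oy,0]);print('tcp',p.round(4),rel(p,t))
E
python3 place.py .6347 .0384 111.1 -1 -.0023 -.0003 .16 fit
```

```text
tcp [0.6359 0.0404 0.16  ] ([0.187, 0.131, 0.321], [-0.001, 0.0, -0.003])
```

```bash
python3 -m crank '[[[0.19,0.13,0.25],[0,0,0],-1],[[0.19,0.13,0.25],[0,0,0],-1],[[0.19,0.13,0.25],[0,0,0],-1],[[0.19,0.13,0.25],[0,0,0],-1]]'|grep -E 'pos|rot|opening'
python3 place.py .6347 .0384 111.1 -1 -.0023 -.0003 .128
```

```text
position: [0.6363, 0.0407, 0.1697]
tool_rot: [3.141, -0.0, 1.152]
opening: 0.338
tcp [0.6359 0.0404 0.128 ] ([-0.004, -0.003, 0.347], [0.001, -0.0, -0.001])
```

```bash
python3 -m crank '[[[0,0,0.3],[0,0,0],-1],[[0,0,0.36],[0,0,0],-1],[[0,0,0.4],[0,0,0],-1],[[0,0,0.44],[0,0,0],-1],[[0,0,0.44],[0,0,0],-1]]'|grep -E 'pos|force|opening'
```

```text
position: [0.6366, 0.0411, 0.1167]
force: [-0.3, 0.0, -2.5]
opening: 0.337
gripper_force: 60.1
```

```bash
python3 -m crank '[[[0,0,0.03],[0,0,0],-1],[[0,0,0.06],[0,0,0],-1],[[0,0,0.09],[0,0,0],-1],[[0,0,0.1],[0,0,0],-1],[[0,0,0.1],[0,0,0],-1]]'|grep -E 'pos|force|opening'
```

```text
position: [0.6368, 0.0412, 0.1059]
force: [-2.8, -1.0, 5.3]
opening: 0.339
gripper_force: 60.8
```

```bash
python3 -m crank '[[[0,0,0.02],[0,0,0],-1],[[0,0,0.02],[0,0,0],-1],[[0,0,0],[0,0,0],0.3],[[0,0,0],[0,0,0],0.3],[[0,0,0],[0,0,0],0.3],[[0,0,-0.1],[0,0,0],0.3],[[0,0,-0.5],[0,0,0],0.3],[[0,0,-0.9],[0,0,0],0.3]]'|grep -E 'pos|force|opening'
python3 - <<'E'
from h import *
c,s=wrist();W=cloud(c);Z=W[...,2];m=(np.hypot(W[...,0]-.6347,W[...,1]-.0384)<.034)&(c["z_map"]>0)
f=m&(Z>.093)&(Z<.112)&(c["image"].min(-1)>60);print('flange',f.sum(),np.median(Z[f]),np.percentile(Z[f],[5,95]))
g=m&(Z>.115)&(Z<.15);print('grip',W[g].mean(0),np.percentile(Z[g],95))
print(rel([.545,-.385,.19],np.radians(-10)))
E
```

```text
position: [0.6348, 0.0414, 0.2115]
force: [0.7, -0.5, -0.0]
opening: 0.652
gripper_force: 0.0
flange 1911 0.09805161681720635 [0.09690079 0.09995735]
grip [0.63655217 0.04131041 0.13239093] 0.13503008153267773
([-3.574, 0.702, 0.275], [0.008, -0.013, 1.269])
```

```bash
python3 -m crank '[[[-1,0.2,0.05],[0,0,0],0.3],[[-1,0.2,0.05],[0,0,0],0.3],[[-1,0.2,0.05],[0,0,0],0.3]]'|grep -E 'pos'
python3 -m crank '[[[-1,0.2,0.05],[0,0,0],0.3],[[-1,0.2,0.05],[0,0,0],0.3],[[-1,0.2,0.05],[0,0,0],0.3]]'|grep -E 'pos'
python3 -m crank '[[[-1,0.2,0],[0,0,0.64],0.3],[[-1,0.2,0],[0,0,0.64],0.3],[[-1,0.2,0],[0,0,0.64],0.3],[[-1,0.2,0],[0,0,0.64],0.3],[[-1,0.2,0],[0,0,0.64],0.3]]'|grep -E 'pos'
python3 - <<'E'
from h import *
print(rel([.545,-.385,.19],np.radians(-10)))
E
```

```text
position: [0.609, -0.0813, 0.2068]
position: [0.582, -0.2014, 0.2005]
position: [0.5559, -0.3185, 0.2004]
([-0.335, 0.451, 0.087], [0.0, -0.0, 0.622])
```

```bash
python3 -m crank '[[[-0.33,0.45,0.1],[0,0,0.62],0.3],[[-0.33,0.45,0.1],[0,0,0.62],0.3],[[-0.33,0.45,0.1],[0,0,0.62],0.3],[[-0.33,0.45,0.1],[0,0,0.62],0.3],[[-0.33,0.45,0.1],[0,0,0.62],0.3],[[-0.33,0.45,0.1],[0,0,0.62],0.3]]'|grep -E 'pos'
python3 look.py .557 -.385 -1
```

```text
position: [0.5464, -0.3834, 0.1884]
plug [ 5.57400e-01 -3.84900e-01  3.52156e+01  2.24000e-02] err 0.0003 zfl 0.0261 grip [ 0.5578 -0.3851  0.0619] sat 9.0 239.0
tool yaw -9.784389367874212 to z=.12 ([0.093, -0.002, 0.57], [0.0, -0.0, 0.006])
```

```bash
python3 -m crank '[[[0.075,0,0.57],[0,0,0.005],0.3],[[0.075,0,0.57],[0,0,0.005],0.3],[[0.075,0,0.57],[0,0,0.005],0.3],[[0.075,0,0.57],[0,0,0.005],0.3]]'|grep -E 'pos|open'
python3 -m crank '[[[0,0,0.3],[0,0,0],0.3],[[0,0,0.55],[0,0,0],0.3],[[0,0,0.7],[0,0,0],0.3],[[0,0,0.7],[0,0,0],0.3],[[0,0,0.7],[0,0,0],-1],[[0,0,0.7],[0,0,0],-1],[[0,0,0.7],[0,0,0],-1],[[0,0,0.7],[0,0,0],-1]]' 60
python3 -m crank '[[[0,0,0],[0,0,0],-1],[[0,0,0],[0,0,0],-1],[[0,0,0],[0,0,0],-1]]'|grep -E 'pos|forc'
python3 -m crank '[[[0,0,-0.2],[0,0,0],-1],[[0,0,-0.5],[0,0,0],-1],[[0,0,-1],[0,0,0],-1],[[0,0,-1],[0,0,0],-1]]'
python3 -m crank '[[[0.1,-0.9,-0.4],[0,0,0],-1],[[0.1,-0.9,-0.4],[0,0,0],-1],[[0.1,-0.9,-0.4],[0,0,0],-1]]'
python3 -m crank '[[[0.1,-1,-0.1],[0,0,-0.6],-1],[[0.1,-1,-0.1],[0,0,-0.6],-1],[[0.1,-1,-0.1],[0,0,-0.6],-1],[[0.1,-1,-0.1],[0,0,-0.6],-1],[[0.1,-1,-0.1],[0,0,-0.6],-1]]'
python3 held.py;python3 place.py .6204 .2275 143.6 -1 0 0 .2
```

```text
position: [0.5549, -0.3843, 0.1193]
opening: 0.648
time_s: 16.0
position: [0.5569, -0.386, 0.0384]
tool_rot: [3.139, -0.004, -0.171]
force: [0.6, 1.0, 5.5]
opening: 0.337
gripper_force: 60.0
position: [0.5569, -0.386, 0.0384]
force: [-0.4, 0.9, 5.9]
gripper_force: 60.1
time_s: 16.7
position: [0.5585, -0.3875, 0.1633]
tool_rot: [3.135, -0.011, -0.171]
force: [0.4, -0.7, -0.7]
opening: 0.338
gripper_force: 59.8
time_s: 17.0
position: [0.5868, -0.277, 0.2054]
tool_rot: [-3.14, -0.002, -0.169]
force: [0.7, -0.6, -1.1]
opening: 0.338
gripper_force: 59.9
time_s: 17.5
position: [0.6172, -0.1631, 0.2146]
tool_rot: [-3.141, 0.002, 0.46]
force: [-0.2, -0.3, -1.3]
opening: 0.339
gripper_force: 60.1
n 2662 z flange (tool) 0.0121 [-0.004 -0.032 -0.003] [0.032 0.031 0.013]
-100 32.4 ; -80 32.3 ; -60 25.4 ; -40 23.9 ; -20 27.9 ; 0 32.3 ; 20 32.1 ; 40 31.9 ; 60 31.5 ; 80 31.3 ; 100 31.2 ; 
tcp [0.6204 0.2275 0.2   ] ([1.467, -2.912, 0.121], [-0.002, 0.001, -1.206])
```

```bash
python3 -m crank '[[[0.5,-1,0],[0,0,0],-1],[[0.5,-1,0],[0,0,0],-1],[[0.5,-1,0],[0,0,0],-1]]'|grep -E 'pos'
python3 -m crank '[[[0.5,-1,0],[0,0,-0.6],-1],[[0.5,-1,0],[0,0,-0.6],-1],[[0.5,-1,0],[0,0,-0.6],-1],[[0.5,-1,0],[0,0,-0.6],-1],[[0.5,-1,0],[0,0,-0.6],-1]]'|grep -E 'pos'
python3 place.py .6204 .2275 143.6 -1 .0005 -.0003 .17
```

```text
position: [0.6178, -0.0285, 0.2149]
position: [0.619, 0.1045, 0.2149]
tcp [0.6208 0.2271 0.17  ] ([0.911, -0.463, 0.374], [-0.001, 0.001, -0.607])
```

```bash
python3 -m crank '[[[0.91,-0.46,0.15],[0,0,-0.605],-1],[[0.91,-0.46,0.15],[0,0,-0.605],-1],[[0.91,-0.46,0.15],[0,0,-0.605],-1],[[0.91,-0.46,0.15],[0,0,-0.605],-1],[[0.91,-0.46,0.3],[0,0,-0.605],-1],[[0.91,-0.46,0.3],[0,0,-0.605],-1]]'|grep -E 'pos|open|rot'
python3 place.py .6204 .2275 143.6 -1 .0005 -.0003 .135
```

```text
position: [0.6198, 0.2247, 0.1764]
tool_rot: [-3.136, 0.001, 1.714]
opening: 0.336
tcp [0.6208 0.2271 0.135 ] ([0.019, 0.013, 0.345], [-0.006, 0.001, -0.007])
```

```bash
python3 -m crank '[[[0,0,0],[0,0,0],-1],[[0,0,0],[0,0,0],-1]]'|grep -E 'pos|open|rot'
python3 place.py .6204 .2275 143.6 -1 .0005 -.0003 .135
```

```text
position: [0.622, 0.2256, 0.1802]
tool_rot: [3.141, 0.0, 1.716]
opening: 0.337
tcp [0.6208 0.2271 0.135 ] ([0.013, -0.009, 0.377], [0.001, 0.0, -0.005])
```

```bash
python3 -m crank '[[[0.013,-0.009,0.2],[0,0,-0.005],-1],[[0.013,-0.009,0.36],[0,0,-0.005],-1],[[0.013,-0.009,0.42],[0,0,-0.005],-1],[[0.013,-0.009,0.48],[0,0,-0.005],-1],[[0.013,-0.009,0.5],[0,0,-0.005],-1],[[0.013,-0.009,0.5],[0,0,-0.005],-1]]'|grep -E 'pos|force|opening'
```

```text
position: [0.6207, 0.228, 0.1204]
force: [0.3, 0.6, -1.8]
opening: 0.338
gripper_force: 60.2
```

```bash
python3 -m crank '[[[0,0,0.03],[0,0,0],-1],[[0,0,0.06],[0,0,0],-1],[[0,0,0.09],[0,0,0],-1],[[0,0,0.1],[0,0,0],-1],[[0,0,0.1],[0,0,0],-1]]'|grep -E 'pos|force|opening'
```

```text
position: [0.6207, 0.2281, 0.1105]
force: [-4.3, -1.9, 8.1]
opening: 0.337
gripper_force: 61.2
```

```bash
python3 -m crank '[[[0,0,0.01],[0,0,0],-1],[[0,0,0],[0,0,0],0.3],[[0,0,0],[0,0,0],0.3],[[0,0,0],[0,0,0],0.3],[[0,0,-0.1],[0,0,0],0.3],[[0,0,-0.5],[0,0,0],0.3],[[0,0,-0.9],[0,0,0],0.3],[[0,0,-0.9],[0,0,0],0.3]]'|grep -E 'pos|force|opening'
python3 - <<'E'
from h import *
c,s=wrist();W=cloud(c);Z=W[...,2];m=(np.hypot(W[...,0]-.6204,W[...,1]-.2275)<.034)&(c["z_map"]>0)
f=m&(Z>.093)&(Z<.112)&(c["image"].min(-1)>60);print('flange',f.sum(),np.median(Z[f]),np.percentile(Z[f],[5,95]))
g=m&(Z>.115)&(Z<.15);print('grip',W[g].mean(0),np.percentile(Z[g],95))
print(rel([.427,-.246,.19],np.radians(-8.4)))
E
```

```text
position: [0.6257, 0.2294, 0.2266]
force: [1.5, 0.3, 0.6]
opening: 0.655
gripper_force: 0.0
flange 1772 0.09805645596325788 [0.09667329 0.09943336]
grip [0.61967247 0.23126496 0.13249759] 0.1349909211039514
([-3.66, -2.231, 0.243], [0.007, -0.011, 1.787])
```

```bash
python3 -m crank '[[[-1,-0.6,0],[0,0,0],0.3],[[-1,-0.6,0],[0,0,0],0.3],[[-1,-0.6,0],[0,0,0],0.3]]'|grep -E 'pos'
python3 -m crank '[[[-1,-0.6,0],[0,0,0],0.3],[[-1,-0.6,0],[0,0,0],0.3],[[-1,-0.6,0],[0,0,0],0.3]]'|grep -E 'pos'
python3 -m crank '[[[-1,-0.6,0],[0,0,0.9],0.3],[[-1,-0.6,0],[0,0,0.9],0.3],[[-1,-0.6,0],[0,0,0.9],0.3],[[-1,-0.6,0],[0,0,0.9],0.3],[[-1,-0.6,0],[0,0,0.9],0.3],[[-1,-0.6,0],[0,0,0.9],0.3],[[-1,-0.6,0],[0,0,0.9],0.3]]'|grep -E 'pos'
python3 - <<'E'
from h import *
print(rel([.427,-.246,.19],np.radians(-8.4)))
E
```

```text
position: [0.5654, 0.0967, 0.2144]
position: [0.5125, -0.0331, 0.2147]
position: [0.4609, -0.1608, 0.2147]
([-0.7, 0.308, 0.206], [-0.002, 0.001, 0.883])
```

```bash
python3 -m crank '[[[-0.7,0.31,0.2],[0,0,0.88],0.3],[[-0.7,0.31,0.2],[0,0,0.88],0.3],[[-0.7,0.31,0.2],[0,0,0.88],0.3],[[-0.7,0.31,0.2],[0,0,0.88],0.3],[[-0.7,0.31,0.2],[0,0,0.88],0.3],[[-0.7,0.31,0.2],[0,0,0.88],0.3],[[-0.7,0.31,0.2],[0,0,0.88],0.3],[[-0.7,0.31,0.2],[0,0,0.88],0.3]]'|grep -E 'pos'
python3 look.py .438 -.246 -2
```

```text
position: [0.428, -0.2461, 0.1911]
plug [ 4.37600e-01 -2.45500e-01  8.26866e+01  2.15000e-02] err 0.0003 zfl 0.0261 grip [ 0.4383 -0.2462  0.0618] sat 7.0 246.0
tool yaw -7.313429012086431 to z=.12 ([0.078, -0.016, 0.594], [-0.0, 0.001, -0.009])
```

```bash
python3 -m crank '[[[0.065,-0.015,0.6],[0,0,-0.005],0.3],[[0.065,-0.015,0.6],[0,0,-0.005],0.3],[[0.065,-0.015,0.6],[0,0,-0.005],0.3],[[0.065,-0.015,0.6],[0,0,-0.005],0.3]]'|grep -E 'pos|open'
python3 -m crank '[[[0,0,0.3],[0,0,0],0.3],[[0,0,0.55],[0,0,0],0.3],[[0,0,0.7],[0,0,0],0.3],[[0,0,0.7],[0,0,0],0.3],[[0,0,0.7],[0,0,0],-1],[[0,0,0.7],[0,0,0],-1],[[0,0,0.7],[0,0,0],-1],[[0,0,0.7],[0,0,0],-1]]' 60
python3 -m crank '[[[0,0,0],[0,0,0],-1],[[0,0,0],[0,0,0],-1],[[0,0,0],[0,0,0],-1]]'|grep -E 'pos|forc'
python3 -m crank '[[[0,0,-0.2],[0,0,0],-1],[[0,0,-0.5],[0,0,0],-1],[[0,0,-1],[0,0,0],-1],[[0,0,-1],[0,0,0],-1]]'
python3 -m crank '[[[0,0,-0.5],[0,0,-0.8],-1],[[0,0,-0.5],[0,0,-0.8],-1],[[0,0,-0.5],[0,0,-0.8],-1],[[0,0,-0.5],[0,0,-0.8],-1],[[0,0,-0.5],[0,0,-0.8],-1],[[0,0,-0.5],[0,0,-0.8],-1],[[0,0,-0.5],[0,0,-0.8],-1]]'
python3 held.py;python3 place.py .4717 .0461 -106.1 -2 0 0 .2
```

```text
position: [0.4363, -0.2456, 0.1197]
opening: 0.647
time_s: 24.45
position: [0.4383, -0.2472, 0.0383]
tool_rot: [3.139, -0.004, -0.134]
force: [-0.2, 0.6, 6.6]
opening: 0.337
gripper_force: 59.8
position: [0.4383, -0.2472, 0.0383]
force: [0.2, 1.6, 7.0]
gripper_force: 59.8
time_s: 25.15
position: [0.4401, -0.2485, 0.1626]
tool_rot: [3.135, -0.011, -0.134]
force: [0.9, -1.6, -0.1]
opening: 0.338
gripper_force: 60.0
time_s: 25.85
position: [0.4358, -0.2454, 0.215]
tool_rot: [-3.14, 0.0, 0.703]
force: [0.1, 0.4, -1.3]
opening: 0.337
gripper_force: 60.0
n 3061 z flange (tool) 0.012 [-0.004 -0.023 -0.003] [0.031 0.031 0.013]
-80 24.4 ; -60 30.1 ; -40 31.8 ; -20 31.8 ; 0 31.3 ; 20 31.1 ; 40 30.7 ; 60 30.9 ; 80 30.9 ; 100 31.2 ; 
tcp [0.4717 0.0461 0.2   ] ([1.796, -1.663, 0.127], [-0.001, -0.001, -2.062])
```

```bash
python3 -m crank '[[[0.9,-0.83,0],[0,0,-1],-1],[[0.9,-0.83,0],[0,0,-1],-1],[[0.9,-0.83,0],[0,0,-1],-1],[[0.9,-0.83,0],[0,0,-1],-1],[[0.9,-0.83,0],[0,0,-1],-1],[[0.9,-0.83,0],[0,0,-1],-1],[[0.9,-0.83,0],[0,0,-1],-1],[[0.9,-0.83,0],[0,0,-1],-1]]'|grep -E 'pos|open'
python3 place.py .4717 .0461 -106.1 -2 -.0004 -.0006 .19
```

```text
position: [0.4541, -0.0997, 0.2154]
opening: 0.336
tcp [0.4715 0.0468 0.19  ] ([1.176, 0.36, 0.212], [-0.0, -0.0, -1.061])
```

```bash
python3 -m crank '[[[0.9,0.3,0],[0,0,-1],-1],[[0.9,0.3,0],[0,0,-1],-1],[[0.9,0.3,0],[0,0,-1],-1],[[0.9,0.3,0],[0,0,-1],-1],[[0.9,0.3,0],[0,0,-1],-1],[[0.9,0.3,0],[0,0,-1],-1],[[0.9,0.3,0],[0,0,-1],-1],[[0.9,0.3,0],[0,0,-1],-1]]'|grep -E 'pos|open'
python3 place.py .4717 .0461 -106.1 -2 -.0004 -.0006 .18
```

```text
position: [0.4702, 0.0127, 0.2155]
opening: 0.339
tcp [0.4715 0.0468 0.18  ] ([0.087, 0.27, 0.296], [-0.0, -0.0, -0.064])
```

```bash
python3 -m crank '[[[0.087,0.27,0.15],[0,0,-0.064],-1],[[0.087,0.27,0.3],[0,0,-0.064],-1],[[0.087,0.27,0.3],[0,0,-0.064],-1],[[0.087,0.27,0.3],[0,0,-0.064],-1]]'|grep -E 'pos|open'
python3 place.py .4717 .0461 -106.1 -2 -.0004 -.0006 .135; python3 held.py
```

```text
position: [0.4712, 0.0466, 0.1795]
opening: 0.335
tcp [0.4715 0.0468 0.135 ] ([-0.002, 0.002, 0.371], [-0.0, -0.001, 0.001])
n 3026 z flange (tool) 0.012 [-0.003 -0.023 -0.003] [0.032 0.031 0.013]
-80 24.0 ; -60 28.9 ; -40 32.5 ; -20 32.7 ; 0 32.3 ; 20 32.1 ; 40 32.0 ; 60 31.7 ; 80 31.5 ; 100 31.4 ;
```

```bash
python3 -m crank '[[[-0.004,0,0.2],[0,0,0],-1],[[-0.004,0,0.36],[0,0,0],-1],[[-0.004,0,0.42],[0,0,0],-1],[[-0.004,0,0.48],[0,0,0],-1],[[-0.004,0,0.5],[0,0,0],-1],[[-0.004,0,0.5],[0,0,0],-1]]'|grep -E 'pos|force|opening'
```

```text
position: [0.4724, 0.0465, 0.1202]
force: [0.3, -0.4, -1.9]
opening: 0.336
gripper_force: 60.4
```

```bash
python3 -m crank '[[[0,0,0.03],[0,0,0],-1],[[0,0,0.06],[0,0,0],-1],[[0,0,0.09],[0,0,0],-1],[[0,0,0.1],[0,0,0],-1],[[0,0,0.1],[0,0,0],-1]]'|grep -E 'pos|force|opening'
python3 -m crank '[[[0,0,0.105],[0,0,0],-1],[[0,0,-0.01],[0,0,0],0.3],[[0,0,-0.01],[0,0,0],0.3],[[0,0,-0.01],[0,0,0],0.3],[[0,0,-0.1],[0,0,0],0.3],[[0,0,-0.5],[0,0,0],0.3],[[0,0,-0.9],[0,0,0],0.3],[[0,0,-0.9],[0,0,0],0.3]]'|grep -E 'pos|force|opening'
python3 - <<'E'
from h import *
c,s=wrist();W=cloud(c);Z=W[...,2];m=(np.hypot(W[...,0]-.4717,W[...,1]-.0461)<.034)&(c["z_map"]>0)
f=m&(Z>.093)&(Z<.112)&(c["image"].min(-1)>60);print('flange',f.sum(),np.median(Z[f]),np.percentile(Z[f],[5,95]))
for n in("scene","side"):
    c=bot.read_camera(n);cv2.imwrite(f'pics/{n}1.png',cv2.resize(c["image"],(800,600),interpolation=cv2.INTER_CUBIC))
E
```

```text
position: [0.4729, 0.0465, 0.1104]
force: [-5.6, -1.9, 12.2]
opening: 0.339
gripper_force: 61.9
position: [0.477, 0.0465, 0.2234]
force: [1.0, -0.4, 0.5]
opening: 0.652
gripper_force: 0.0
flange 1862 0.09804086398881082 [0.09681748 0.10006045]
```

View pics/scene1.png

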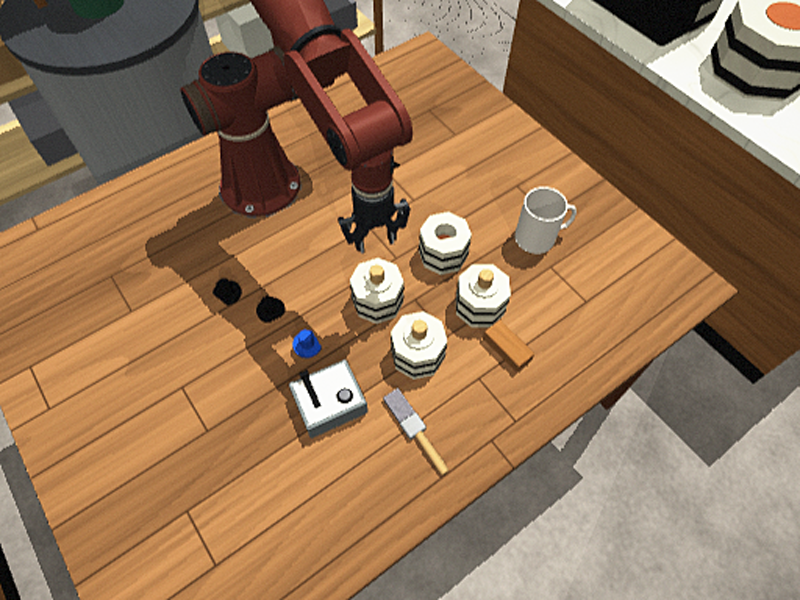

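All three plugs are seated at (377,288), (484,292) and (419,342), and no fourth is anywhere in view. The lever is down and mould 2 stays free. Next is the lever.

```bash
python3 -m crank '[[[0,0.95,0],[0,0,-0.05],0.3],[[0,0.95,0],[0,0,-0.05],0.3],[[0,0.95,0],[0,0,-0.05],0.3]]'|grep pos
python3 -m crank '[[[-0.5,0.95,0],[0,0,0],0.3],[[-0.5,0.95,0],[0,0,0],0.3],[[-0.5,0.95,0],[0,0,0],0.3],[[-0.5,0.95,0],[0,0,0],0.3],[[-0.5,0.95,0],[0,0,0],0.3]]'|grep pos
python3 - <<'E'
from h import *
print(rel([.5617,-.201,.18],np.radians(169.4)))
c,s=wrist();W=cloud(c);Z=W[...,2];m=(c["z_map"]>0)&(abs(W[...,0]-.57)<.05)&(abs(W[...,1]+.203)<.035)&(Z>.072)&(Z<.1)
print(m.sum(),W[m].min(0),W[m].max(0))
cv2.imwrite('pics/lev.png',cv2.resize(c["image"],(800,600)))
E
```

```text
position: [0.5022, 0.1594, 0.2133]
position: [0.5855, 0.2536, 0.2129]
([-0.647, -3.737, 0.283], [-0.003, -0.004, -0.037])Traceback (most recent call last):
  File "<stdin>", line 4, in <module>
    return umr_minimum(a, axis, None, out, keepdims, initial, where)
ValueError: zero-size array to reduction operation minimum which has no identity
```

I got the y sign wrong. The move stayed clear of everything at z=0.21, so I'm heading back.

```bash
python3 -m crank '[[[-0.17,-1,0],[0,0,-0.03],0.3],[[-0.17,-1,0],[0,0,-0.03],0.3],[[-0.17,-1,0],[0,0,-0.03],0.3]]'|grep pos
python3 -m crank '[[[-0.17,-1,0],[0,0,0],0.3],[[-0.17,-1,0],[0,0,0],0.3],[[-0.17,-1,0],[0,0,0],0.3]]'|grep pos
python3 -m crank '[[[-0.17,-1,0],[0,0,0],0.3],[[-0.17,-1,0],[0,0,0],0.3],[[-0.17,-1,0],[0,0,0],0.3],[[-0.17,-1,0],[0,0,0],0.3],[[-0.17,-1,0],[0,0,0],0.3]]'|grep pos
python3 - <<'E'
from h import *
print(rel([.5617,-.201,.16],np.radians(169.4)))
c,s=wrist();W=cloud(c);Z=W[...,2];m=(c["z_map"]>0)&(abs(W[...,0]-.57)<.05)&(abs(W[...,1]+.203)<.035)&(Z>.07)&(Z<.1)
cv2.imwrite('pics/lev.png',cv2.resize(c["image"],(800,600)))
print(m.sum(),W[m].min(0),W[m].max(0))
E
```

```text
position: [0.5781, 0.1281, 0.2149]
position: [0.575, 0.0062, 0.2152]
position: [0.5727, -0.1113, 0.2152]
([-0.056, -0.751, 0.46], [0.001, -0.001, -0.01])
400 [ 0.55585444 -0.20897183  0.07016904] [ 0.59230289 -0.18936268  0.08816482]
```

View pics/lev.png

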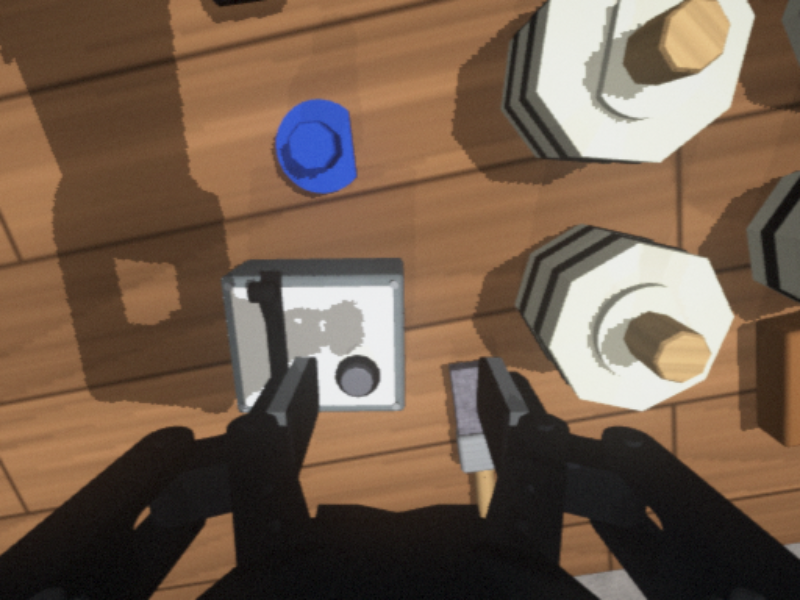

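The lever bar's end is at (265,290), which matches the computed tip of about (0.562,-0.2005,0.08).

```bash
python3 -m crank '[[[-0.056,-0.75,0.46],[0,0,-0.01],-0.1],[[-0.056,-0.75,0.46],[0,0,-0.01],-0.1],[[-0.056,-0.75,0.46],[0,0,-0.01],-0.1],[[-0.056,-0.75,0.46],[0,0,-0.01],-0.1],[[-0.056,-0.75,0.46],[0,0,-0.01],-0.1]]'|grep -E 'pos|open'
python3 - <<'E'
from h import *
print(rel([.562,-.2005,.067],np.radians(169.4)))
c,s=wrist();W=cloud(c);Z=W[...,2];m=(c["z_map"]>0)&(abs(W[...,0]-.562)<.012)&(abs(W[...,1]+.203)<.02)&(Z>.076)&(Z<.1)
print(m.sum(),W[m].min(0),W[m].max(0),W[m].mean(0))
E
```

```text
position: [0.564, -0.1989, 0.1611]
opening: 0.455
([0.015, -0.017, 0.784], [0.001, 0.001, 0.004])
393 [ 0.55578195 -0.2088895   0.07781958] [ 0.57394931 -0.18985014  0.08840456] [ 0.56297153 -0.19931467  0.08453522]
```

```bash
python3 -m crank '[[[0.01,-0.01,0.4],[0,0,0],-0.1],[[0.01,-0.01,0.6],[0,0,0],-0.1],[[0.01,-0.01,0.75],[0,0,0],-0.1],[[0.01,-0.01,0.78],[0,0,0],-0.1],[[0.01,-0.01,0.78],[0,0,0],-0.1]]'|grep -E 'pos|force|open'
python3 -m crank '[[[0,0,0],[0,0,0],-1],[[0,0,0],[0,0,0],-1],[[0,0,0],[0,0,0],-1],[[0,0,0],[0,0,0],-1],[[0,0,0],[0,0,0],-1]]' 25
```

```text
position: [0.5626, -0.2003, 0.0674]
force: [0.2, 1.0, 0.8]
opening: 0.448
gripper_force: 0.0
time_s: 33.55
position: [0.5639, -0.2002, 0.0692]
tool_rot: [3.139, 0.003, 2.958]
force: [0.6, 4.9, 4.6]
opening: 0.2
gripper_force: 28.6
```

Holding the bar (opening ≈18 mm). Swinging it up along the arc.

```bash
python3 -m crank '[[[-0.02,0,-0.05],[0,0,0],-1],[[-0.064,0,-0.095],[0,0,0],-1],[[-0.105,0,-0.135],[0,0,0],-1],[[-0.15,0,-0.17],[0,0,0],-1],[[-0.2,0,-0.2],[0,0,0],-1],[[-0.25,0,-0.223],[0,0,0],-1],[[-0.305,0,-0.24],[0,0,0],-1],[[-0.36,0,-0.25],[0,0,0],-1]]'
python3 -m crank '[[[-0.04,0,0],[0,0,0],-1],[[-0.08,0,0],[0,0,0],-1],[[-0.12,0,0.005],[0,0,0],-1],[[-0.13,0,0.007],[0,0,0],-1],[[-0.13,0,0.007],[0,0,0],-1]]'
```

```text
time_s: 34.35
position: [0.6038, -0.2075, 0.0977]
tool_rot: [3.139, -0.004, 2.959]
force: [-2.9, 5.6, 2.4]
opening: 0.203
gripper_force: 26.0
time_s: 34.85
position: [0.621, -0.2108, 0.0981]
tool_rot: [3.139, 0.001, 2.959]
force: [-0.7, 6.0, 4.5]
opening: 0.2
gripper_force: 24.4
```

Tip x is about 0.62, which is the "up" position. Release, rise and check.

```bash
python3 -m crank '[[[0,0,0],[0,0,0],-0.1],[[0,0,0],[0,0,0],-0.1],[[0,0,0],[0,0,0],-0.1],[[0,0,0],[0,0,0],-0.1],[[0,0,-0.3],[0,0,0],-0.1],[[0,0,-0.7],[0,0,0],-0.1],[[0,0,-1],[0,0,0],-0.1],[[0,0,-1],[0,0,0],-0.1]]'
python3 -m crank '[[[0.9,0,-0.6],[0,0,0],-0.1],[[0.9,0,-0.6],[0,0,0],-0.1],[[0.9,0,-0.6],[0,0,0],-0.1],[[0.9,0,-0.6],[0,0,0],-0.1],[[0.9,0,-0.6],[0,0,0],-0.1],[[0.9,0,-0.6],[0,0,0],-0.1]]'|grep pos
python3 - <<'E'
from h import *
a=bot.read_camera("scene")
cv2.imwrite('pics/end.png',cv2.resize(a["image"],(800,600),interpolation=cv2.INTER_CUBIC))
b=bot.read_camera("side");
cv2.imwrite('pics/endside.png',cv2.resize(b["image"][80:330,130:430],(720,600),interpolation=cv2.INTER_CUBIC))
for c in(a,b):
    W=cloud(c);Z=W[...,2];m=(c["z_map"]>0)&(abs(W[...,0]-.60)<.07)&(abs(W[...,1]+.205)<.025)&(Z>.085)&(Z<.13);print(m.sum(),W[m].mean(0),W[m].max(0))
E
```

```text
time_s: 35.65
position: [0.6242, -0.2144, 0.2248]
tool_rot: [-3.138, 0.014, 2.959]
force: [0.6, 0.3, -0.1]
opening: 0.451
gripper_force: 0.0
position: [0.5138, -0.1925, 0.2867]
15 [ 0.56437585 -0.20086177  0.08677427] [ 0.5691381  -0.19337321  0.08840564]
4 [ 0.56247787 -0.19794929  0.0865702 ] [ 0.56676357 -0.19272413  0.08772452]
```

View pics/end.png

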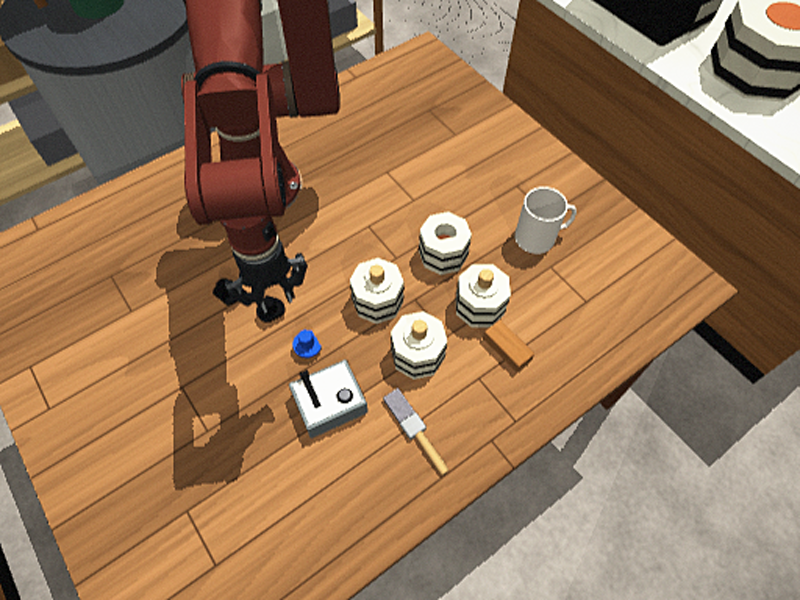

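View pics/endside.png

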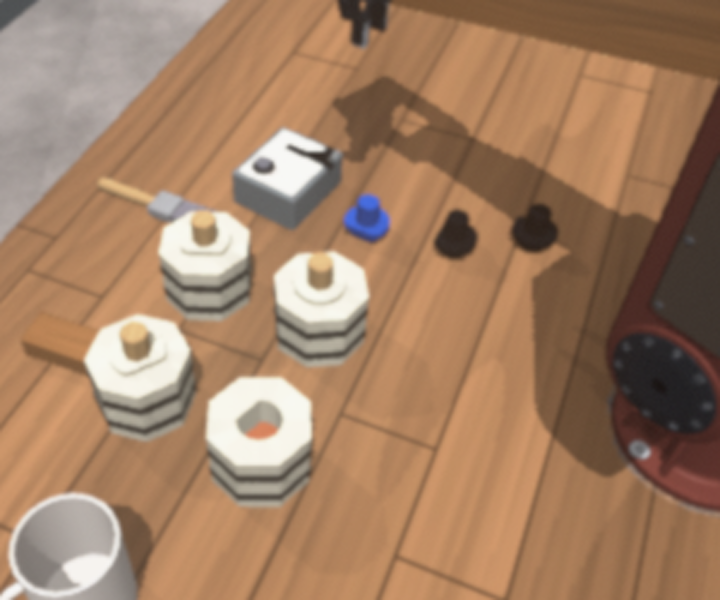

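The lever is still lying down in both views, at (312,390) and (315,155), so it slipped or fell back on release. I'll repeat with more grip and look before letting go.

```bash
python3 - <<'E'
from h import *
print(rel([.5625,-.2,.12],np.radians(169.4)))
E
```

```text
([-0.414, 0.01, 1.386], [0.001, -0.002, 0.003])
```

```bash
python3 -m crank '[[[-0.41,0.01,1],[0,0,0],-0.1],[[-0.41,0.01,1],[0,0,0],-0.1],[[-0.41,0.01,1],[0,0,0],-0.1],[[-0.41,0.01,1],[0,0,0],-0.1],[[-0.41,0.01,1],[0,0,0],-0.1]]'|grep -E 'pos'
python3 - <<'E'
from h import *
print(rel([.5625,-.2,.067],np.radians(169.4)))
E
```

```text
position: [0.562, -0.1999, 0.1668]
([-0.007, -0.001, 0.831], [0.001, -0.003, 0.003])
```

```bash
python3 -m crank '[[[0,0,0.4],[0,0,0],-0.1],[[0,0,0.6],[0,0,0],-0.1],[[0,0,0.75],[0,0,0],-0.1],[[0,0,0.83],[0,0,0],-0.1],[[0,0,0.83],[0,0,0],-0.1]]'|grep -E 'pos|force|open'
python3 -m crank '[[[0,0,0],[0,0,0],-1],[[0,0,0],[0,0,0],-1],[[0,0,0],[0,0,0],-1],[[0,0,0],[0,0,0],-1],[[0,0,0],[0,0,0],-1]]' 50|grep -E 'pos|force|open'
python3 -m crank '[[[-0.02,0,-0.05],[0,0,0],-1],[[-0.064,0,-0.095],[0,0,0],-1],[[-0.105,0,-0.135],[0,0,0],-1],[[-0.15,0,-0.17],[0,0,0],-1],[[-0.2,0,-0.2],[0,0,0],-1],[[-0.25,0,-0.223],[0,0,0],-1],[[-0.305,0,-0.24],[0,0,0],-1],[[-0.36,0,-0.25],[0,0,0],-1]]'|grep -E 'pos|force|open'
cat > lev.py <<'E'
from h import *
for n in("wrist","scene","side"):
    c=wrist()[0] if n=="wrist" else bot.read_camera(n)
    W=cloud(c);Z=W[...,2];m=(c["z_map"]>0)&(np.abs(W[...,0]-.60)<.06)&(np.abs(W[...,1]+.206)<.02)&(Z>.066)&(Z<.118)
    if m.any():
        print(n,m.sum(),'lo..hi',np.percentile(W[m],5,0).round(3),np.percentile(W[m],95,0).round(3))
    if n!="scene":cv2.imwrite('pics/lv_%s_%d.png'%(n,bot.get_state()["time_s"]*10),cv2.resize(c["image"][120:312,200:400] if n=="side" else c["image"],(800,600),interpolation=cv2.INTER_CUBIC))
E
python3 lev.py; ls pics/lv*
```

```text
position: [0.5624, -0.2003, 0.069]
force: [1.1, -0.6, -0.4]
opening: 0.449
gripper_force: 0.0
position: [0.5639, -0.2001, 0.0709]
force: [-0.7, 3.6, 6.5]
opening: 0.194
gripper_force: 49.5
position: [0.6062, -0.2079, 0.1]
force: [-3.1, 5.6, 2.2]
opening: 0.173
gripper_force: 48.7
wrist 1511 lo..hi [ 0.586 -0.222  0.105] [ 0.607 -0.19   0.116]
scene 59 lo..hi [ 0.591 -0.221  0.067] [ 0.621 -0.199  0.115]
side 68 lo..hi [ 0.586 -0.216  0.072] [ 0.611 -0.19   0.115]
pics/lv_side_388.png
pics/lv_wrist_387.png
```

View pics/lv_wrist_387.png

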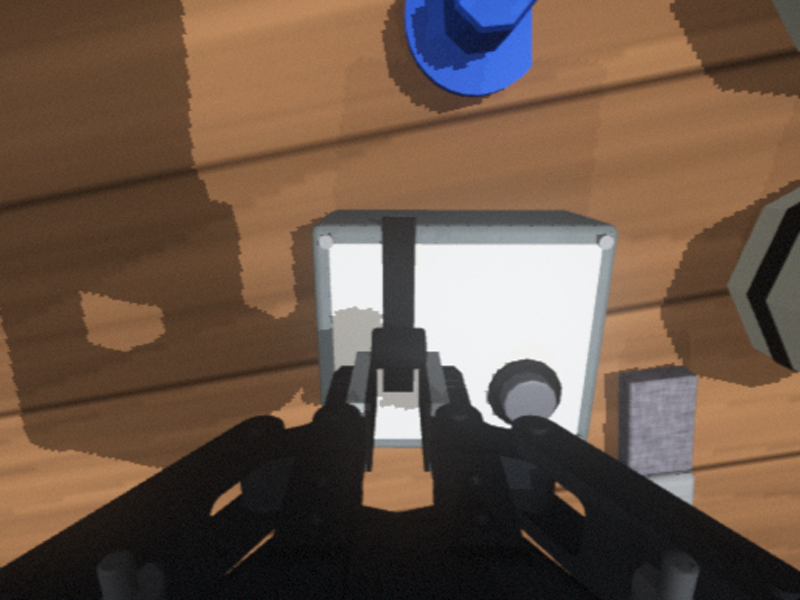

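The bar (400,345) sits at the front edge of the pads, so the lever lags about 1 cm. I'll carry it correspondingly farther and look before releasing.

```bash
python3 -m crank '[[[-0.04,0,0],[0,0,0],-1],[[-0.08,0,0],[0,0,0],-1],[[-0.12,0,0.005],[0,0,0],-1],[[-0.16,0,0.005],[0,0,0],-1],[[-0.19,0,0.005],[0,0,0],-1],[[-0.19,0,0.005],[0,0,0],-1],[[-0.19,0,0.005],[0,0,0],-1]]'|grep -E 'pos|force|open'; python3 lev.py; ls pics/lv*
```

```text
position: [0.6273, -0.2126, 0.0978]
force: [-0.5, -0.0, -1.0]
opening: -0.004
gripper_force: 0.0
wrist 2108 lo..hi [ 0.559 -0.22   0.069] [ 0.621 -0.193  0.116]
scene 19 lo..hi [ 0.631 -0.225  0.066] [ 0.639 -0.196  0.116]
side 72 lo..hi [ 0.558 -0.214  0.068] [ 0.63  -0.191  0.117]
pics/lv_side_388.png
pics/lv_side_396.png
pics/lv_wrist_387.png
pics/lv_wrist_395.png
```

It slipped out forward and fell. I'll use a frictionless method instead: push the bar rearward and up from the front with closed fingers.

```bash
python3 -m crank '[[[0,0,-0.3],[0,0,0],-1],[[0,0,-0.5],[0,0,0],-1],[[0.4,0,-0.5],[0,0,0],-1],[[0.8,0,-0.5],[0,0,0],-1],[[0.8,0,-0.5],[0,0,0],-1],[[0.8,0,-0.5],[0,0,0],-1],[[0.8,0,-0.5],[0,0,0],-1]]'|grep -E 'pos|force|open'
python3 - <<'E'
from h import *
print(rel([.534,-.196,.068],np.radians(169.4)))
E
```

```text
position: [0.5342, -0.1954, 0.1589]
force: [-0.2, -1.3, 0.5]
opening: -0.003
gripper_force: 0.0
([0.003, -0.004, 0.757], [-0.001, 0.003, 0.002])
```

```bash
python3 -m crank '[[[0,0,0.35],[0,0,0],-1],[[0,0,0.6],[0,0,0],-1],[[0,0,0.75],[0,0,0],-1],[[0,0,0.75],[0,0,0],-1],[[0,0,0.75],[0,0,0],-1]]'|grep -E 'pos|force|open'
python3 -m crank '[[[-0.08,0,0],[0,0,0],-1],[[-0.16,0,-0.02],[0,0,0],-1],[[-0.24,0,-0.05],[0,0,0],-1],[[-0.3,0,-0.08],[0,0,0],-1],[[-0.36,0,-0.11],[0,0,0],-1],[[-0.42,0,-0.14],[0,0,0],-1],[[-0.47,0,-0.16],[0,0,0],-1],[[-0.52,0,-0.18],[0,0,0],-1]]'|grep -E 'pos|force|open'
python3 -m crank '[[[-0.04,0,0],[0,0,0],-1],[[-0.07,0,0],[0,0,0],-1],[[-0.085,0,0],[0,0,0],-1],[[-0.085,0,0],[0,0,0],-1],[[-0.085,0,0],[0,0,0],-1]]'|grep -E 'pos|force|open'
python3 lev.py; ls pics/lv*
```

```text
position: [0.5345, -0.1954, 0.0685]
force: [-0.2, -0.3, -0.1]
opening: -0.0
gripper_force: 0.0
position: [0.59, -0.2059, 0.091]
force: [3.1, 0.5, 0.6]
opening: -0.0
gripper_force: 0.0
position: [0.6045, -0.2077, 0.089]
force: [0.4, 0.7, 0.5]
opening: 0.0
gripper_force: 0.0
wrist 1247 lo..hi [ 0.592 -0.218  0.095] [ 0.6   -0.194  0.117]
scene 49 lo..hi [ 0.608 -0.221  0.077] [ 0.629 -0.201  0.117]
side 74 lo..hi [ 0.592 -0.211  0.072] [ 0.623 -0.194  0.115]
pics/lv_side_388.png
pics/lv_side_396.png
pics/lv_side_423.png
pics/lv_wrist_387.png
pics/lv_wrist_395.png
pics/lv_wrist_422.png
```

```bash
python3 -m crank '[[[0.2,0,0],[0,0,0],-1],[[0.4,0,-0.2],[0,0,0],-1],[[0.6,0,-0.6],[0,0,0],-1],[[0.9,0,-1],[0,0,0],-1],[[0.9,0,-1],[0,0,0],-1],[[0.9,0,-1],[0,0,0],-1],[[0.9,0,-1],[0,0,0],-1]]'|grep -E 'pos|force|open'
python3 -m crank '[[[0.5,0,-0.5],[0,0,0],-1],[[0.5,0,-0.5],[0,0,0],-1],[[0.5,0,-0.5],[0,0,0],-1],[[0.5,0,-0.5],[0,0,0],-1],[[0.5,0,-0.5],[0,0,0],-1],[[0.5,0,-0.5],[0,0,0],-1]]'|grep -E 'pos|force|open'
python3 lev.py; ls pics/lv_side*
```

```text
position: [0.4979, -0.1882, 0.2085]
force: [-0.9, 0.6, -0.3]
opening: 0.001
gripper_force: 0.0
position: [0.4388, -0.1771, 0.2673]
force: [-0.5, 0.0, 0.1]
opening: 0.005
gripper_force: 0.0
wrist 161 lo..hi [ 0.616 -0.215  0.095] [ 0.625 -0.205  0.116]
scene 32 lo..hi [ 0.578 -0.22   0.067] [ 0.629 -0.203  0.117]
side 45 lo..hi [ 0.611 -0.217  0.071] [ 0.626 -0.202  0.115]
pics/lv_side_388.png
pics/lv_side_396.png
pics/lv_side_423.png
pics/lv_side_437.png
```

View pics/lv_side_437.png

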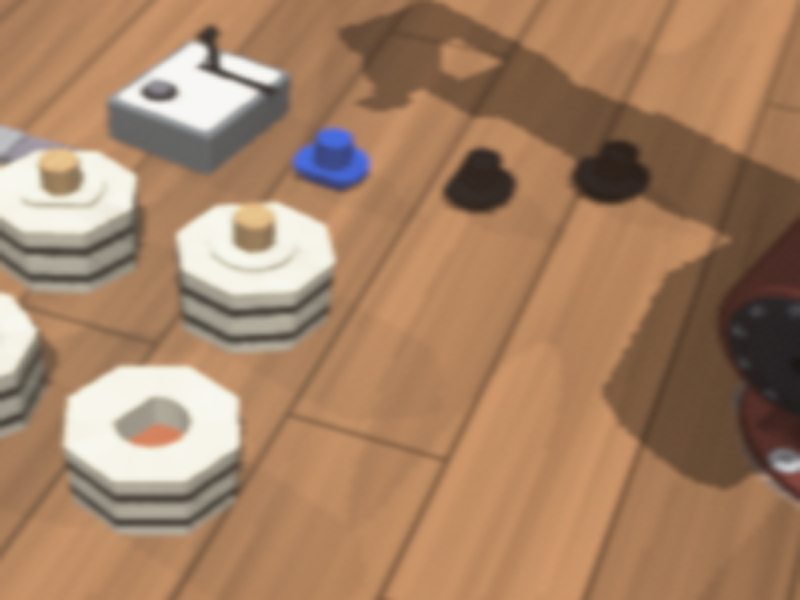

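The lever stands up at (210,45), its top at about z=0.116. The plugs are seated and the gripper is clear.

```bash
python3 -c "
from station import bot
print(bot.finish_job())"
```

```text
the job is handed in; nothing more can be done
None
```

I tripped the breaker, seated all three plugs fully in moulds 1, 3 and 4, lifted the lever back up on the third try (the first two slipped), left the jug, brush and block alone, and handed the job in; the judge gave no verdict.

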